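Open the ratchet clamp on a mended mineral specimen

ROBOT

A 7-joint arm with a two-finger parallel gripper is mounted at the origin on the work surface. World frame = base frame: x ahead of the robot, y to its left, z up, the work surface at z = 0. Lengths are in mm, angles in rad, forces in N, time in s.
With the tool pointing down it reaches from about 400 to 875 mm from the base axis. Payload 4.4 kg.
Tool frame: the origin (TCP) lies midway between the tips of the shut fingers; the grasp point (between the pads) lies 19 mm behind it (ctrl.pinch_z is the distance from the TCP to the grasp point, in mm); z points along the fingers, y is the line along which they close (so a half turn about z gives the same grasp; the last joint's range is limited). The gripper opens to 85 mm and grips with 20 to 120 N. Pads are 22 mm wide; open, the fingers measure 114 mm over their backs; the gripper's body (76 mm by 85 mm) begins 54 mm behind the grasp point. The pads swing forward as they close: fully open they stand 13 mm farther back than shut.
Start: joints at [1.246, 0.628, 0.038, 1.517, -0.027, 0.996, -0.02], TCP at [166.376, -628.36, 231.313] pointing down, gripper open.
Joint ranges: [-3.06, 3.06], [-0.37, 2.12], [-1.25, 1.32], [0.18, 2.47], [-1.1, 4.24], [0.23, 1.98], [-2.94, 2.94]. Speed limits (rad/s): [2.57, 2.57, 3.14, 3.14, 3.14, 3.14, 3.14].

INTERFACE

Orientations are given as [roll, pitch, yaw] about the fixed x, y, z axes, in that order (R = Rz(yaw) Ry(pitch) Rx(roll)).
In Python, from cell import read_state, cams, order, ctrl gives the robot as it stands.
- The arm moves only by the tool move_arm, never from a script. Its argument "targets" is text: rows parted by semicolons, each of 7 numbers parted by spaces: the gripper's target within -1 to 1 (fully open at 1, half-way at 0, shut at -1), then the shift along the tool's x, y, z in cm, then the turn, a rotation vector about the tool's x, y, z in degrees. A call has 1 to 5 rows; each row shifts and turns the commanded pose from where the row before left it, along the tool's axes as they then stand; what a row does not reach is not made up. A row lasts 1/12 s, in which the tool goes at most 41.7 mm and 7.16 degrees, less where a joint would pass 70% of its speed; a pose out of reach is approached as far as the arm can. A call with a gripper value outside its range is refused whole. The fingers move at their own pace and stop on an object; the grip force is fixed at half the most. Time passes only in rows, so rows that do not move let the fingers close. It gives the time, the measured TCP pose, the force, the opening and the grip force at its end, in the units of the state.
- read_state(): the state, without advancing time (a new reading comes with each control period).
- cams.get_image(name): name is "side" or "top" or "wrist"; returns a dict with "color" (480x640x3 uint8, red, green, blue), "fovy" (degrees; the focal length in pixels is half the picture's height over the tangent of half this angle, whatever the lens; pixels are square), "cx", "cy" (the principal point, pixels), "rvec" (rotation vector, rad) and "tvec" (3), from world to camera coordinates, as OpenCV has them. Camera axes: x right, y down, z forward; pixel columns grow to the right and rows downward; lengths in mm; the calibration is good to about 2 mm. A picture is of the moment at which its call begins. There is no depth.
- order.finish_job(): hands the job in; it is judged then, once.
The state is a dict: "clock": time; "qpos": joint angles; "qd": joint speeds; "tau": joint torques, N m; "eef_pos": TCP position; "tool_rot": TCP orientation; "force": force on the tool from outside, world axes, zero at the start; "torque": the same for the moment, N m; "width": finger opening in mm; "gripper_force": force on a finger pad.
Only numpy, scipy, OpenCV 4.12 (cv2) and the standard library are available. Lean on these libraries where they do the work, as an engineer would, in place of code of your own. Each camera call takes 0.05 s, during which the arm holds its last target. There are 200 camera calls.

TASK

The glue on the peach-coloured specimen has set, so open its bar clamp: press down the red release plate on the sliding jaw and, keeping it pressed, push the jaw back along the bar until it is fully home against the end stop, then let go so that the plate springs up. Leave the specimen lying on its saddle without lifting or shifting it. The other clamp, with the white-grey specimen, is still curing: leave it shut, and do not disturb anything else on the bench.

Things in the scene. Friction and masses are not known exactly. Their poses are not given: they have to be found in the camera images.
- release_p (a joint): red release plate of the sliding jaw, in m pressed straight down from its highest position: range 0 to 0.010, spring about 4 N at the top and 8 N at the bottom. At rest it stands at 0 to 0.0045 (the pawl may rest on a tooth); the pawl is clear of the teeth from 0.0045 and safely so from 0.007. It springs up when let go
- plate_p (a point): centre of the top of the red ribbed release plate on the sliding jaw (yellow casting 104 x 44 mm, 0.8 kg) of the peach specimen's clamp: 56 mm along the bar, 40 mm across, 98 mm above the table when fully up. +x along the bar in the opening direction, z up. A ratchet blocks opening (after at most 8 mm of slack) unless the plate is held down; then the jaw slides with about 6 N of drag (towards shut it always slides)
- post_p (a point): middle of the pushing face of the jaw's yellow upright post, beyond the plate towards the end stop: 32 mm from the plate's centre, 44 mm wide, square to the bar, 16 mm thick, top 128 mm above the table (30 mm above the plate). Opposite, 34 mm from the plate's centre, stands the jaw's column (130 mm tall); the 66 mm gap between them is open above and at both sides. Axes as plate_p
- stop_p (a point): middle of the face of that clamp's dark end stop, 64 mm above the table, fixed; +x along the bar in the opening direction. The jaw is home when its back end, 16 mm beyond the post's face, meets it; at the start the jaw is 60 to 108 mm short of that. Bar: steel, 420 mm long, 26 mm wide, bottom 34 mm up, on two feet screwed to the table
- specimen_p: peach-orange crystal specimen glued to a brown stone, 80 mm long and 76 mm thick, 0.5 kg; loose, resting on two rubber runners of the tail jaw, between the rubber pads of both jaws. Origin at its centre (96 mm above the table), x along the bar; its top is at 134 mm
- release_g (a joint): red release plate of the other, identical clamp, same meaning
- plate_g (a point): centre of the top of that other red plate, moves with its jaw; leave it
- specimen_g: white-grey crystal specimen on a black stone in the other clamp, same size; origin at its centre
- glue: bystander: glue bottle, white with a blue band and orange nozzle, 42 mm wide, 132 mm tall; origin under its centre
- hardener: bystander: amber glass jar with black lid, 48 mm wide, 75 mm tall; origin under its centre
- brush: bystander: dusting brush, 190 mm long, lying flat; origin under its centre
- geode: bystander: dark half geode with white crystals, about 85 x 70 x 55 mm; origin under its centre
- quartz: bystander: grey-white quartz cluster, about 75 x 60 x 62 mm; origin under its centre
- stilbite: bystander: small brown stone with peach crystals, about 62 x 55 x 46 mm; origin under its centre
- stand: bystander: turned dark wooden display stand, 80 mm wide, 24 mm tall; origin under its centre
Not all that is in view belongs to the job. Leave any purple look-alike of the specimen_p alone.

How it is judged:
By the outcome, as a careful person would: the job done as asked, in the order asked, and still so for the second after the job is handed in, with the robot touching nothing.
It also fails if it takes over 40 s, if anything falls off the work surface, if the arm or the gripper's body presses on something with over 40 N, if the wrist force passes 120 N, or if a joint passes its speed limit or range.

## Working session

There is one attempt and no reset: what is moved stays moved. The work goes in short steps, Python scripts to look and compute and a tool call to move; the robot and the scene stay as the last step left them, time stands still between calls to the robot, and variables do not carry over. Pictures are saved under pics/ and viewed, at most 10 in all, crops included, and the job is handed in when it is done.

Besides the shell and the picture viewer there is one more tool, called after "Call:" in YAML: its name, and indented under it one key for each argument. move_arm: Moves the arm, as the interface text tells. Its arguments: {"type":"object","properties":{"targets":{"type":"string"}},"required":["targets"]}

```bash
mkdir -p pics; ls
cat > h.py <<'E'
import numpy as np, cv2
from cell import read_state, cams, order, ctrl
def cam(n):
    d=cams.get_image(n); f=240/np.tan(np.radians(d["fovy"])/2)
    d["K"]=np.array([[f,0,d["cx"]],[0,f,d["cy"]],[0,0,1.]]); d["R"]=cv2.Rodrigues(np.array(d["rvec"],float))[0]; d["t"]=np.array(d["tvec"],float).reshape(3); return d
def ray(d,u,v,z):
    r=d["R"].T@np.linalg.inv(d["K"])@np.array([u,v,1.]); c=-d["R"].T@d["t"]; return c+r*(z-c[2])/r[2]
def proj(d,p):
    q=d["K"]@(d["R"]@np.array(p,float)+d["t"]); return q[:2]/q[2]
def save(d,n): cv2.imwrite(f"pics/{n}.png",d["color"][:,:,::-1])
E
python3 - <<'E'
from h import *
s=read_state(); print(s)
for n in ("top","side"):
    d=cam(n); save(d,n+"0"); print(n,-d["R"].T@d["t"],d["R"][2], d["fovy"])
    m=cv2.inRange(cv2.cvtColor(d["color"],cv2.COLOR_RGB2HSV),(0,150,90),(8,255,255))|cv2.inRange(cv2.cvtColor(d["color"],cv2.COLOR_RGB2HSV),(172,150,90),(180,255,255))
    k,l,st,c=cv2.connectedComponentsWithStats(m)
    for i in range(1,k):
        if st[i,4]>30: print(st[i],c[i],ray(d,*c[i],96))
E
```

```text
pics
{'clock': 0.0, 'qpos': array([ 1.24623175,  0.62934022,  0.03846021,  1.51835633, -0.02701514,
        0.99629852, -0.01999562]), 'qd': array([ 6.50624561e-04, -2.36837980e-04,  8.18330867e-04,  1.30000415e-03,
        1.16178773e-05,  2.20429645e-03, -8.38760174e-04]), 'tau': array([ 5.39496232e-04, -5.63404047e+01,  1.22623801e+00, -1.93441486e+01,
        1.08669096e-02,  1.03110331e-02, -2.11395326e-05]), 'eef_pos': array([ 166.19025466, -627.75597958,  230.39698006]), 'tool_rot': array([-3.13970883e+00,  2.23810970e-05,  2.58746232e-01]), 'force': array([-1.14559752,  0.52706425,  0.23659391]), 'torque': array([-0.03987224, -0.05453242, -0.02926983]), 'gripper_force': 0.0, 'width': 85.28187976980534}
top [ 144.64073279    4.27844832 1736.69049874] [ 0.20187561  0.00398745 -0.97940305] 43.681688860978866
[290 184  21  15 188] [300.2606383  191.31914894] [627.40312657  74.06788652  96.        ]
[307 248   6  13  43] [309.         253.88372093] [446.26258842  48.89005627  96.        ]
[313 248   7  14  60] [315.85       255.01666667] [442.98359083  29.81049118  96.        ]
side [ 24.30553628 995.20097987 834.74394093] [ 0.34625115 -0.75910467 -0.55124426] 49.072420872579464
[242 235  15  14  98] [249.62244898 240.29591837] [620.63800463  69.48924089  96.        ]
[312 247  16  16 124] [319.85483871 253.27419355] [437.46006729  49.3597802   96.        ]
```

View pics/top0.png

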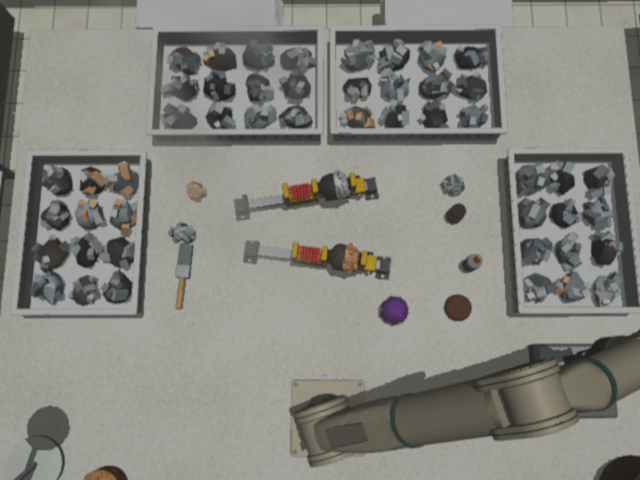

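View pics/side0.png

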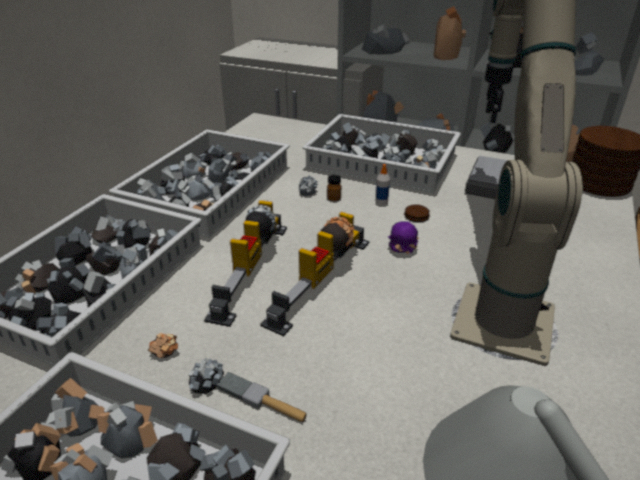

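The peach clamp is the nearer one, with its plate at top-view pixel ~(311,254) and its end stop at ~(251,251), so it opens towards +y. Next I'll check the wrist camera mounting and work out the approach.

```bash
cat >> h.py <<'E'
def Rt():
    from scipy.spatial.transform import Rotation as r
    return r.from_euler("xyz",read_state()["tool_rot"]).as_matrix()
def tool(target): # cm shift in tool axes
    return np.round(Rt().T@(np.array(target)-read_state()["eef_pos"])/10,2)
E
python3 - <<'E'
from h import *
d=cam("wrist"); c=-d["R"].T@d["t"]; print("cam in tool",Rt().T@(c-read_state()["eef_pos"]),"\n",d["R"]@Rt(),d["fovy"])
print(tool((430,-400,320)), tool((430,-20,320)))
t=cam("top"); print(ray(t,251,251,64),ray(t,311,254,97))
E
```

```text
cam in tool [  82.44113496    0.21525435 -141.41095553] 
 [[ 3.10585872e-04  9.99999949e-01  7.95163818e-05]
 [-9.47734684e-01  3.19723464e-04 -3.19059347e-01]
 [-3.19059356e-01  2.37348924e-05  9.47734735e-01]] 63.173883412697265
[ 31.33 -15.3   -8.92] [ 41.05 -52.03  -8.87]
[461.10887647 214.74085113  64.        ] [445.72856699  43.29442475  97.        ]
```

Call:
move_arm:
  targets: "-1 3.1 -1.5 -0.9 0 0 0;-1 3.1 -1.5 -0.9 0 0 0;-1 3.1 -1.5 -0.9 0 0 0;-1 3.1 -1.5 -0.9 0 0 0;-1 3.1 -1.5 -0.9 0 0 0"

```text
clock: 0.62
eef_pos: [297.9, -514.9, 276.5]
tool_rot: [-3.141, -0.0, 0.258]
force: [0.0, 0.6, -0.3]
width: 25.5
gripper_force: 0.0
```

Call:
move_arm:
  targets: "-1 3.1 -1.5 -0.9 0 0 0;-1 3.1 -1.5 -0.9 0 0 0;-1 3.1 -1.5 -0.9 0 0 0;-1 3.1 -1.5 -0.9 0 0 0;-1 3.1 -1.5 -0.9 0 0 0"

```text
clock: 1.03
eef_pos: [428.7, -402.6, 321.7]
tool_rot: [-3.141, 0.0, 0.259]
force: [0.4, -0.5, 0.2]
width: 0.1
gripper_force: 0.0
```

Call:
move_arm:
  targets: "-1 0 0 0 0 0 5;-1 0 0 0 0 0 5;-1 0 0 0 0 0 5;-1 0 0 0 0 0 5;-1 0 0 0 0 0 0"

```text
clock: 1.45
eef_pos: [427.7, -403.8, 321.1]
tool_rot: [-3.142, 0.0, -0.092]
force: [0.2, -0.2, -0.1]
width: 0.2
gripper_force: 0.0
```

Run:
```python
from h import *
s=read_state();print(s["clock"],s["eef_pos"],s["tool_rot"],s["force"],tool((430,20,320)))
```

```text
1.45 [ 427.65573213 -403.7873229   321.13409482] [-3.14154362e+00  4.82456263e-04 -9.21884813e-02] [ 0.19024604 -0.16958646 -0.10251773] [ -3.67 -42.22   0.12]
```

Call:
move_arm:
  targets: "-1 -0.3 -3.5 0 0 0 0;-1 -0.3 -3.5 0 0 0 0;-1 -0.3 -3.5 0 0 0 0;-1 -0.3 -3.5 0 0 0 0;-1 -0.3 -3.5 0 0 0 0"

```text
clock: 1.87
eef_pos: [428.1, -226.8, 321.3]
tool_rot: [3.142, -0.0, -0.088]
force: [0.9, -0.3, 0.1]
width: 0.0
gripper_force: 0.0
```

Call:
move_arm:
  targets: "-1 -0.3 -3.5 0 0 0 0;-1 -0.3 -3.5 0 0 0 0;-1 -0.3 -3.5 0 0 0 0;-1 -0.3 -3.5 0 0 0 0;-1 -0.3 -3.5 0 0 0 0"

```text
clock: 2.28
eef_pos: [429.0, -51.2, 321.5]
tool_rot: [3.141, -0.001, -0.088]
force: [0.7, -0.6, -0.3]
width: 0.2
gripper_force: 0.0
```

Call:
move_arm:
  targets: "-1 -0.3 -3.5 0 0 0 0;-1 -0.3 -3.5 0 0 0 0;-1 0 0 0 0 0 0;-1 0 0 0 0 0 0"

```text
clock: 2.62
eef_pos: [429.6, 19.4, 321.4]
tool_rot: [-3.141, -0.0, -0.083]
force: [-0.4, -1.0, -0.4]
width: 0.2
gripper_force: 0.0
```

Run:
```python
from h import *
d=cam("wrist"); save(d,"w1"); np.savez("w1",**{k:d[k] for k in ("K","R","t")})
h=cv2.cvtColor(d["color"],cv2.COLOR_RGB2HSV)
m=cv2.inRange(h,(0,150,60),(8,255,255))|cv2.inRange(h,(172,150,60),(180,255,255))
k,l,st,c=cv2.connectedComponentsWithStats(cv2.morphologyEx(m,cv2.MORPH_CLOSE,np.ones((9,9))))
for i in range(1,k):
    if st[i,4]>200:
        r=cv2.minAreaRect(np.argwhere(l==i)[:,::-1].astype(np.float32)); b=cv2.boxPoints(r)
        print(st[i],c[i],ray(d,*r[0],97)); print(np.array([ray(d,*p,97) for p in b]).round(1)[:,:2].tolist(), b.round().tolist())
```

```text
[ 260  158   59   43 2377] [289.1804796  178.99789651] [449.71023739  48.75821093  97.        ]
[[433.4, 79.2], [472.0, 72.4], [465.5, 19.3], [426.6, 24.2]] [[259.0, 199.0], [261.0, 157.0], [319.0, 160.0], [317.0, 201.0]]
```

View pics/w1.png

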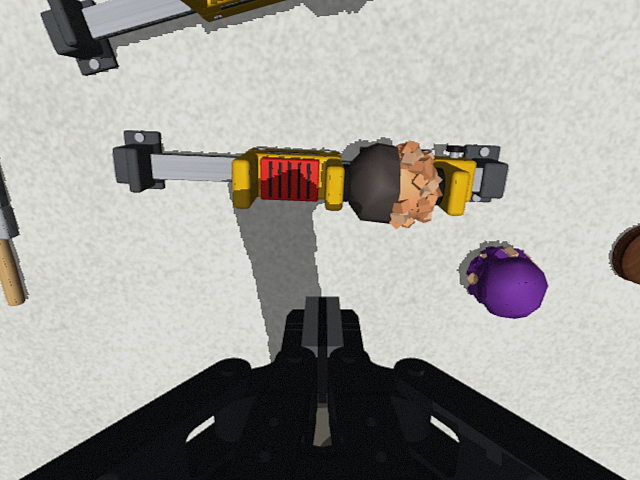

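The wrist view shows the red plate at about (289,179), the post at (243,182), the column at (335,187) and the end stop's face at col ~152. The specimen is to the right of the jaw, and the purple decoy is at (508,282).

Run:
```python
from h import *
d=dict(np.load("w1.npz"))
for z in (60,64):
  for a,b in (((155,153),(232,157)),((155,180),(230,182))):
    p,q=ray(d,*a,z),ray(d,*b,z); print(z,p,q,(p-q)[0]/(p-q)[1])
s=ray(d,152,167,64); P=np.array([449.5,48.8,98]); th=.122
u=np.array([np.sin(th),np.cos(th),0]); n=np.array([np.cos(th),-np.sin(th),0])
print("stop along",(s-P)@u,"across",(s-P)@n,"travel",(s-P)@u-48)
print("post edges", [(ray(d,c,182,z)-P)@u for c,z in ((259,98),(256,128),(234,128),(327,130),(344,130))])
print(tool(P+12*u+[0,0,40]), read_state()["eef_pos"])
```

```text
60 [481.1402041  185.06309347  60.        ] [470.69698793 107.77904885  60.        ] 0.13512771258870798
60 [453.99556419 191.0919108   60.        ] [445.48034732 113.85315622  60.        ] 0.11024539326172604
64 [481.44404817 183.34789761  64.        ] [471.10449556 106.83100545  64.        ] 0.13512771258870793
64 [454.56885686 189.31687048  64.        ] [446.13816544 112.84481879  64.        ] 0.11024539326172533
stop along 141.8447231762015 across 1.1549757624688062 travel 93.84472317620151
post edges [np.float64(28.05230689401245), np.float64(25.978973146718037), np.float64(44.973459573421636), np.float64(-35.278387533849056), np.float64(-49.866734373487645)]
[ 1.75 -4.49 18.33] [429.60714323  17.55070646 321.33948773]
```

Call:
move_arm:
  targets: "-1 0.4 -1 0 0 0 2.2;-1 0.5 -1.2 2.5 0 0 0;-1 0.5 -1.2 3 0 0 0;-1 0.3 -1 3 0 0 0;-1 0 0 3 0 0 0"

```text
clock: 3.08
eef_pos: [453.4, 59.4, 205.4]
tool_rot: [-3.14, -0.003, -0.128]
force: [1.1, -0.4, 0.3]
width: -0.3
gripper_force: 0.0
```

Call:
move_arm:
  targets: "-1 0 0 2 0 0 0;-1 0 0 0 0 0 0;-1 0 0 0 0 0 0"

```text
clock: 3.33
eef_pos: [451.5, 57.6, 185.9]
tool_rot: [3.14, 0.002, -0.13]
force: [-0.0, 0.2, 0.7]
width: 0.0
gripper_force: 0.0
```

Run:
```python
from h import *
P=np.array([449.5,48.8,98]); th=.122; u=np.array([np.sin(th),np.cos(th),0])
print(tool(P+12*u), read_state()["eef_pos"],read_state()["tool_rot"])
d=cam("wrist"); save(d,"w2")
for q in (P,P+28*u,P-28*u): print(proj(d,q))
s=cam("side"); cv2.imwrite("pics/s2.png",cv2.resize(s["color"][180:340,220:420,::-1],None,fx=3.5,fy=3.5))
```

```text
[-0.08 -0.32  8.79] [451.49164968  57.55838966 185.8636257 ] [ 3.14026023e+00  2.06705999e-03 -1.30333328e-01]
[335.7889271  246.73290559]
[290.99773876 247.09445185]
[380.5939451  246.37124769]
```

View pics/w2.png

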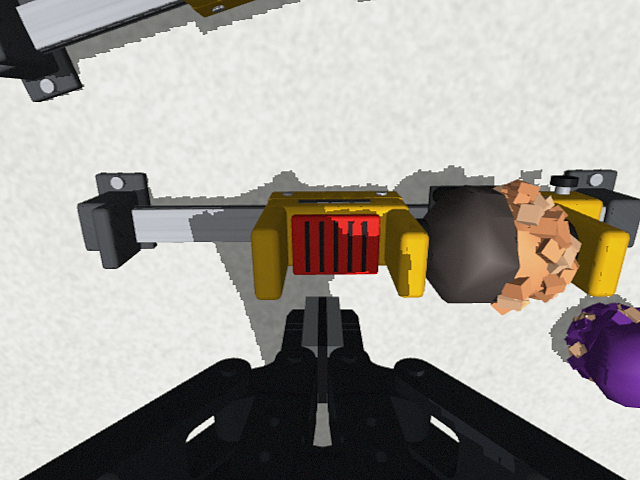

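Agrees with the estimate: plate centre at (336,245) against (336,247) predicted. The knuckles reach about ±30 mm at roughly 42 mm above the tip along tool y. I'll turn the tool 90° so they lie across the bar.

Call:
move_arm:
  targets: "-1 0 0 0 0 0 -7;-1 0 0 0 0 0 -7;-1 0 0 0 0 0 -7;-1 0 0 0 0 0 -7;-1 0 0 0 0 0 -7"

```text
clock: 3.85
eef_pos: [453.2, 58.7, 188.2]
tool_rot: [3.14, -0.004, 0.487]
force: [-1.1, -0.9, 0.6]
width: -0.2
gripper_force: 0.0
```

Call:
move_arm:
  targets: "-1 0 0 0 0 0 -7;-1 0 0 0 0 0 -7;-1 0 0 0 0 0 -7;-1 0 0 0 0 0 -7;-1 0 0 0 0 0 -7"

```text
clock: 4.27
eef_pos: [453.2, 58.6, 188.2]
tool_rot: [3.138, -0.001, 1.098]
force: [-0.3, -1.0, -1.3]
width: 0.3
gripper_force: 0.0
```

Call:
move_arm:
  targets: "-1 0 0 0 0 0 -7;-1 0 0 0 0 0 -7;-1 0 0 0 0 0 -6.5;-1 0 0 0 0 0 0;-1 0 0 0 0 0 0"

```text
clock: 4.68
eef_pos: [452.8, 58.6, 187.6]
tool_rot: [3.139, -0.0, 1.447]
force: [0.5, 0.3, 0.7]
width: -0.1
gripper_force: 0.0
```

```bash
cat >> h.py <<'E'
P=np.array([449.5,48.8,98]); th=.122; u=np.array([np.sin(th),np.cos(th),0]); n=np.array([np.cos(th),-np.sin(th),0])
E
python3 - <<'E'
from h import *
s=read_state(); print(tool(P+16*u),s["eef_pos"],s["tool_rot"],s["qpos"].round(2))
E
```

```text
[ 0.58 -0.24  8.96] [452.83554864  58.61596463 187.56255249] [ 3.13877432e+00 -3.47937863e-05  1.44663405e+00] [ 0.2   0.47 -0.54  2.08  0.37  0.69 -0.71]
```

Call:
move_arm:
  targets: "-1 0.5 -0.2 2 0 0 0;-1 0.1 0 2 0 0 0;-1 0 0 2 0 0 0;-1 0 0 2 0 0 0;-1 0 0 0 0 0 0"

```text
clock: 5.1
eef_pos: [449.2, 64.6, 104.4]
tool_rot: [-3.138, 0.002, 1.448]
force: [-0.8, 0.9, 0.2]
width: -0.1
gripper_force: 0.0
```

Run:
```python
from h import *
s=read_state(); print(tool(P+16*u),s["eef_pos"],s["force"])
d=cam("wrist"); save(d,"w3")
c=cam("side"); cv2.imwrite("pics/s3.png",cv2.resize(c["color"][180:340,220:420,::-1],None,fx=3.5,fy=3.5))
```

```text
[0.04 0.22 0.64] [449.19430523  64.59821524 104.43685687] [-0.75328462  0.86322596  0.15172188]
```

View pics/s3.png

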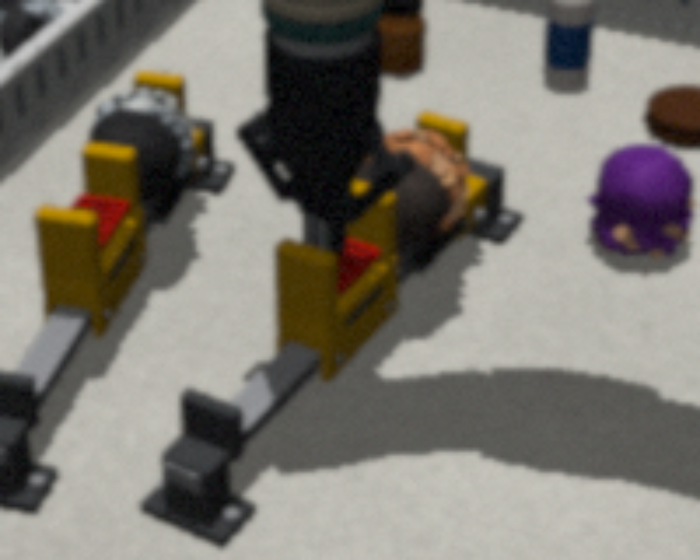

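View pics/w3.png

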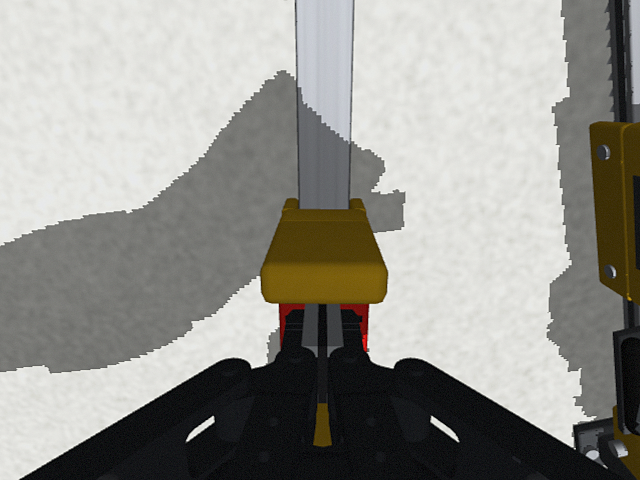

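The wrist view shows the fingers centred in the gap behind the post (post cols 262–387, red plate cols 281–368). The side view shows them above the red plate, clear of the column. Next I'll press.

Call:
move_arm:
  targets: "-1 0 0.1 0.4 0 0 0;-1 0 0 0.4 0 0 0;-1 0 0 0.4 0 0 0;-1 0 0 0.2 0 0 0;-1 0 0 0 0 0 0"

```text
clock: 5.62
eef_pos: [452.5, 65.2, 92.7]
tool_rot: [3.14, -0.0, 1.45]
force: [0.5, -0.4, 6.4]
width: -0.2
gripper_force: 3.0
```

Call:
move_arm:
  targets: "-1 0 0 0.2 0 0 0;-1 0 0 0.1 0 0 0;-1 0 0 0 0 0 0"

```text
clock: 5.87
eef_pos: [452.5, 65.2, 89.9]
tool_rot: [3.14, -0.0, 1.45]
force: [0.6, -0.6, 6.9]
width: -0.3
gripper_force: 3.5
```

Call:
move_arm:
  targets: "-1 0.3 0 0 0 0 0;-1 0.4 0 0 0 0 0;-1 0.4 0 0 0 0 0;-1 0.4 0 0 0 0 0;-1 0.4 0 0 0 0 0"

```text
clock: 6.28
eef_pos: [453.9, 81.3, 89.8]
tool_rot: [3.141, 0.004, 1.448]
force: [-0.3, -6.6, 8.1]
width: 0.2
gripper_force: 5.5
```

Call:
move_arm:
  targets: "-1 0.4 0 0 0 0 0;-1 0.4 0 0 0 0 0;-1 0.4 0 0 0 0 0;-1 0.4 0 0 0 0 0;-1 0.4 0 0 0 0 0"

```text
clock: 6.7
eef_pos: [456.3, 101.1, 89.8]
tool_rot: [3.141, 0.004, 1.448]
force: [-0.1, -6.4, 7.4]
width: -0.0
gripper_force: 5.6
```

Call:
move_arm:
  targets: "-1 0.5 0 0 0 0 0;-1 0.5 0 0 0 0 0;-1 0.5 0 0 0 0 0;-1 0.5 0 0 0 0 0;-1 0.5 0 0 0 0 0"

```text
clock: 7.12
eef_pos: [459.4, 125.9, 89.8]
tool_rot: [3.141, 0.005, 1.448]
force: [1.2, -5.5, 8.5]
width: -0.2
gripper_force: 5.7
```

Call:
move_arm:
  targets: "-1 0.4 0 0 0 0 0;-1 0.4 0 0 0 0 0;-1 0.4 0 0 0 0 0;-1 0.4 0 0 0 0 0;-1 0.4 0 0 0 0 0"

```text
clock: 7.53
eef_pos: [461.9, 145.7, 89.8]
tool_rot: [3.141, 0.005, 1.448]
force: [-0.1, -7.0, 8.1]
width: 0.1
gripper_force: 5.7
```

Call:
move_arm:
  targets: "-1 0.2 0 0 0 0 0;-1 0.2 0 0 0 0 0;-1 0.2 0 0 0 0 0;-1 0.2 0 0 0 0 0"

```text
clock: 7.87
eef_pos: [462.9, 153.6, 89.8]
tool_rot: [3.141, 0.004, 1.448]
force: [0.1, -6.4, 8.4]
width: 0.2
gripper_force: 5.5
```

Call:
move_arm:
  targets: "-1 0.2 0 0 0 0 0;-1 0.2 0 0 0 0 0;-1 0.2 0 0 0 0 0;-1 0.1 0 0 0 0 0"

```text
clock: 8.2
eef_pos: [463.8, 160.8, 89.8]
tool_rot: [3.141, 0.004, 1.449]
force: [0.7, -5.5, 7.7]
width: -0.1
gripper_force: 5.3
```

Call:
move_arm:
  targets: "-1 0.1 0 0 0 0 0;-1 0.1 0 0 0 0 0;-1 0.1 0 0 0 0 0"

```text
clock: 8.45
eef_pos: [464.2, 163.5, 89.8]
tool_rot: [3.141, 0.004, 1.448]
force: [0.5, -5.4, 7.7]
width: -0.2
gripper_force: 5.5
```

Call:
move_arm:
  targets: "-1 0.1 0 0 0 0 0;-1 0.1 0 0 0 0 0;-1 0.1 0 0 0 0 0"

```text
clock: 8.7
eef_pos: [464.5, 166.4, 89.8]
tool_rot: [3.141, 0.004, 1.448]
force: [0.0, -5.7, 7.5]
width: -0.1
gripper_force: 5.5
```

Call:
move_arm:
  targets: "-1 0.1 0 0 0 0 0;-1 0.1 0 0 0 0 0"

```text
clock: 8.87
eef_pos: [464.7, 168.4, 89.8]
tool_rot: [3.141, 0.004, 1.448]
force: [0.8, -6.1, 7.2]
width: 0.3
gripper_force: 5.5
```

Call:
move_arm:
  targets: "-1 0.1 0 0 0 0 0;-1 0.1 0 0 0 0 0;-1 0.1 0 0 0 0 0"

```text
clock: 9.12
eef_pos: [465.0, 170.6, 89.8]
tool_rot: [3.141, 0.006, 1.448]
force: [-0.6, -8.4, 9.9]
width: -0.1
gripper_force: 7.7
```

Call:
move_arm:
  targets: "-1 0.1 0 0 0 0 0;-1 0.1 0 0 0 0 0"

```text
clock: 9.28
eef_pos: [465.0, 170.6, 89.8]
tool_rot: [-3.141, 0.009, 1.447]
force: [0.4, -13.5, 13.1]
width: 0.2
gripper_force: 11.0
```

Run:
```python
from h import *
c=cam("side"); cv2.imwrite("pics/s4.png",cv2.resize(c["color"][180:340,220:420,::-1],None,fx=3.5,fy=3.5))
```

```text
(no output)
```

View pics/s4.png

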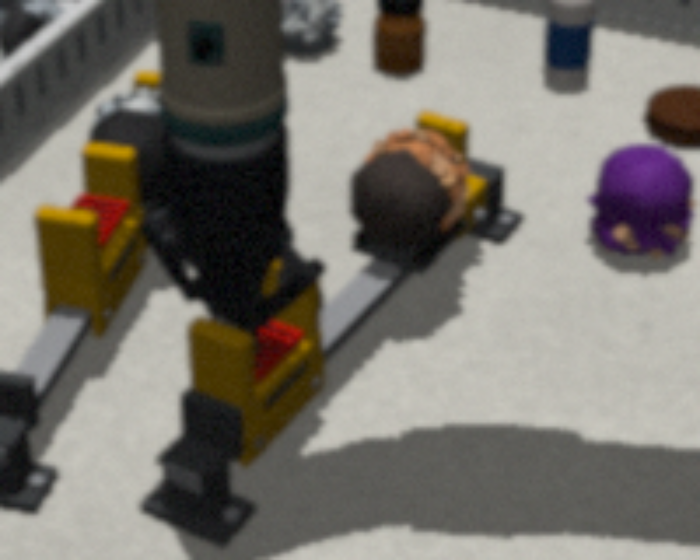

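The jaw has met the end stop: the TCP halted at y=170.6 and the push force rose to 13 N. The side view shows the post against the stop at (210,400) and the specimen still on its saddle at (410,200). Now I'll let go straight up.

Call:
move_arm:
  targets: "-1 -0.2 0 0 0 0 0;-1 0 0 -0.4 0 0 0;-1 0 0 -0.5 0 0 0;-1 0 0 -0.5 0 0 0;-1 -0.3 0 -0.5 0 0 0"

```text
clock: 9.75
eef_pos: [463.8, 170.3, 108.2]
tool_rot: [-3.14, 0.002, 1.45]
force: [-0.1, 0.1, -0.1]
width: -0.1
gripper_force: 0.0
```

Call:
move_arm:
  targets: "-1 0 0 -1.5 0 0 0;-1 0 0 -2.5 0 0 0;-1 0 0 -3 0 0 0;-1 0 0 -3 0 0 0;-1 0 0 -3 0 0 0"

```text
clock: 10.17
eef_pos: [463.9, 171.7, 239.8]
tool_rot: [-3.141, -0.001, 1.451]
force: [1.7, 0.6, 0.1]
width: -0.1
gripper_force: 0.0
```

Call:
move_arm:
  targets: "-1 -3 0 -2 0 0 0;-1 -3 0 -1 0 0 0;-1 -3 0 0 0 0 0;-1 0 0 0 0 0 0;-1 0 0 0 0 0 0"

```text
clock: 10.58
eef_pos: [453.5, 80.4, 268.6]
tool_rot: [3.141, 0.0, 1.447]
force: [-0.4, 0.8, -0.4]
width: -0.1
gripper_force: 0.0
```

Run:
```python
from h import *
d=cam("wrist"); save(d,"w5"); print(read_state()["force"])
h=cv2.cvtColor(d["color"],cv2.COLOR_RGB2HSV)
m=cv2.inRange(h,(0,150,60),(8,255,255))|cv2.inRange(h,(172,150,60),(180,255,255))
k,l,st,c=cv2.connectedComponentsWithStats(cv2.morphologyEx(m,cv2.MORPH_CLOSE,np.ones((9,9))))
for i in range(1,k):
    if st[i,4]>200:
        b=cv2.boxPoints(cv2.minAreaRect(np.argwhere(l==i)[:,::-1].astype(np.float32)))
        q=np.array([ray(d,*p,98) for p in b])-P; print(st[i],(q@u).round(1),(q@n).round(1))
c=cam("side"); cv2.imwrite("pics/s5.png",cv2.resize(c["color"][180:340,220:420,::-1],None,fx=3.5,fy=3.5))
```

```text
[-0.56854527  1.2563923   0.3928889 ]
[ 294   85   52   74 3779] [ 75.  128.7 128.7  74.9] [-21.4 -20.   18.   18.9]
[ 505  155   58   72 3138] [71.4 77.3 24.3 17.7] [145.1 185.4 203.4 161. ]
```

View pics/w5.png

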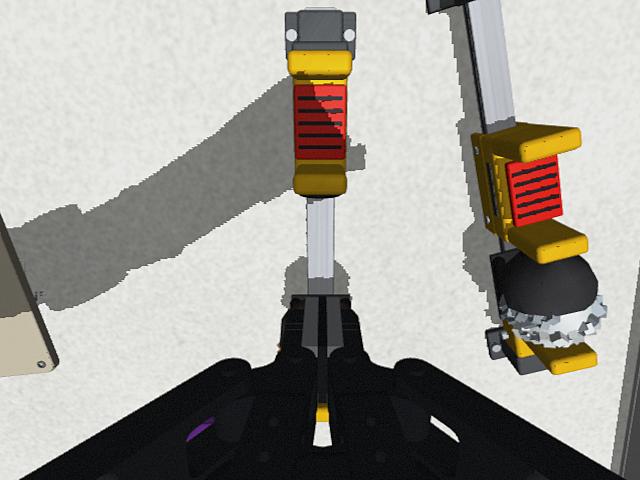

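View pics/s5.png

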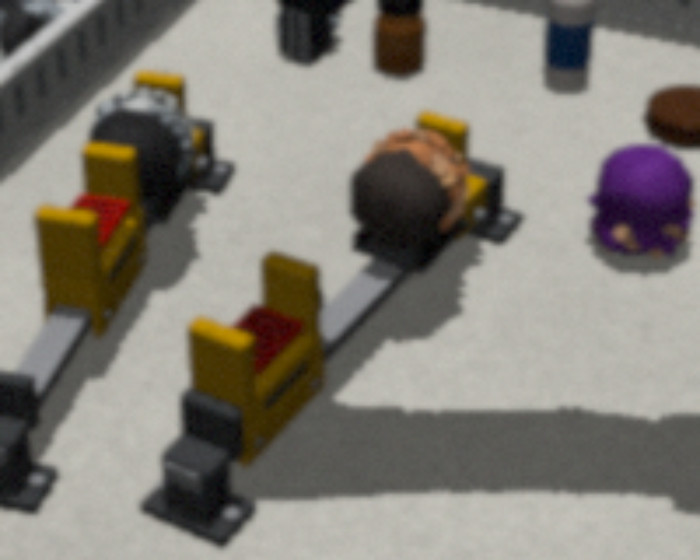

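Both views show the jaw at the end stop, about 102 mm from where it started. The plate is visible and released, the specimen is on its saddle, and the other clamp hasn't moved.

```bash
python3 -c "
from cell import order
print(order.finish_job())"
```

```text
the job is handed in; nothing more can be done
None
```

The peach specimen's clamp is open: the jaw is home against its end stop, the release plate has been let go, the specimen still lies on its saddle and the other clamp is still shut. I handed the job in at about 11 s; no verdict came back.

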